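# Stock-check of resin canisters by weight

## Robot

A 6-joint arm with a two-finger parallel gripper is mounted at the origin on a cart in front of the work surface, level with it; the furniture and walls round the work are solid. World frame = base frame: x ahead of the robot, y to its left, z up, the work surface at z = 0. Lengths are in m, angles in rad, forces in N, time in s.
With the tool pointing down it reaches from about 0.15 to 0.775 m from the base axis. Payload 6.1 kg.
Tool frame: the origin (TCP) lies midway between the tips of the shut fingers; the grasp point (between the pads) lies 19 mm behind it; z points along the fingers, y is the line along which they close (so a half turn about z gives the same grasp; the last joint's range is limited). The gripper opens to 85 mm and grips with 20 to 120 N. Pads are 22 mm wide; open, the fingers measure 114 mm over their backs; the gripper's body (76 mm by 85 mm) begins 54 mm behind the grasp point. The pads swing forward as they close: fully open they stand 13 mm farther back than shut.
Start: joints at [-1.192, 0.126, -0.04, 1.405, 0, 1.571], TCP at [0.194, -0.488, 0.231] pointing down, gripper open.
Joint ranges: [-2.72, 2.72], [-0.95, 1.95], [-1.27, 1.35], [-1.78, 2.02], [-1.46, 1.47], [-3.14, 3.14]. Speed limits (rad/s): [2.39, 2.39, 3.01, 3.14, 3.14, 3.14].

## Interface

Orientations are given as a unit quaternion [w, x, y, z].
In Python, from bench import ctrl gives the robot as it stands.
- The arm moves only by the tool move_arm, never from a script. Its argument "deltas" is a list of rows, each a list of 3 entries, a list of its own where there are three numbers: the shift along the tool's x, y, z in m, then the turn about the tool's z in rad, then the gripper's target within -1 to 1 (fully open at 1, half-way at 0, shut at -1). A call has 1 to 10 rows; each row shifts and turns the commanded pose from where the row before left it, along the tool's axes as they then stand; what a row does not reach is not made up. A row lasts 1/10 s, in which the tool goes at most 50 mm and 8.59 degrees, less where a joint would pass 70% of its speed; a pose out of reach is approached as far as the arm can. A call is refused whole if a number of a shift passes 0.05 or a number of a turn 0.15, either way. A call with a gripper value outside its range is refused whole. The fingers move at their own pace and stop on an object; "grip_force" is the grip in N (left out, the last holds). Time passes only in rows, so rows that do not move let the fingers close. It gives the time, the measured TCP pose, the force, the opening and the grip force at its end, in the units of the state.
- ctrl.observe(): the state, without advancing time (a new reading comes with each control period).
- ctrl.camera(name): name is "scene" or "top"; returns a dict with "img" (384x512x3 uint8, red, green, blue), "depth" (384x512 float32, m along the optical axis (not along the pixel's ray), 0 where there is no reading), "K" (3x3 intrinsics, pixels), "T" (4x4, takes a point from camera to world coordinates). Camera axes: x right, y up, looking along -z (the intrinsics and any distortion apply to the point x, -y, -z); pixel columns grow to the right and rows downward; lengths in m; the calibration is good to about 2 mm. A picture is of the moment at which its call begins.
- ctrl.hand_in(): hands the job in; it is judged then, once.
Trained networks look in the newest picture that a camera, given by its name, has taken for a name from the list of things; names that differ only in an ending like _2 or _b are one class to them, and where a whole thing is asked for, a point or a joint stands for the part that bears it (a point fixed in the world has none). Each returns a list of dicts, best first, with "p" (0 to 1); they miss things now and then, are a little off and sometimes report something else, mostly with a low value. They report only what shows in the picture. A call takes as long as a camera call.
- ctrl.silhouettes(target, camera): "region" (384x512 bool, what is visible of it) and "xy" ([column, row] in pixels, amid what is visible of it).
The state is a dict: "clock": time; "qpos": joint angles; "qd": joint speeds; "effort": joint torques, N m; "tool_pos": TCP position; "eef_rot": TCP orientation; "force": force on the tool from outside, world axes, zero at the start; "ft_torque": the same for the moment, N m; "width": finger opening in m; "finger_force": force on a finger pad.
Only numpy, scipy, OpenCV 4.12 (cv2) and the standard library are available. Lean on these libraries where they do the work, as an engineer would, in place of code of your own. Each camera call takes 0.05 s, during which the arm holds its last target. There are 200 camera calls.

## Task

Open a stock check on the console by pressing the white key and then the green key. Then lift each resin canister on the bench to judge its weight: stand those over 400 g in the blue tray and the lighter ones in the red tray (one within 100 g of that may go in either). When all stand upright in their trays, close the check by pressing the yellow key and then the red key; press keys one at a time and leave the other things on the bench where they are.

Things in the scene. Friction and masses are not known exactly. Their poses are not given: they have to be found in the camera images.
- key_white_top (a point): centre of the top face of the white spring key on the console (key 30 mm across; press straight down, travel 6 mm, springs back)
- key_white (a joint): travel of the white key: 0 up, 0.006 m fully down (takes about 5 N); counts as pressed beyond 0.004
- key_green_top (a point): centre of the top face of the green spring key on the console (key 30 mm across; press straight down, travel 6 mm, springs back)
- key_green (a joint): travel of the green key: 0 up, 0.006 m fully down (takes about 5 N); counts as pressed beyond 0.004
- key_yellow_top (a point): centre of the top face of the yellow spring key on the console (key 30 mm across; press straight down, travel 6 mm, springs back)
- key_yellow (a joint): travel of the yellow key: 0 up, 0.006 m fully down (takes about 5 N); counts as pressed beyond 0.004
- key_red_top (a point): centre of the top face of the red spring key on the console (key 30 mm across; press straight down, travel 6 mm, springs back)
- key_red (a joint): travel of the red key: 0 up, 0.006 m fully down (takes about 5 N); counts as pressed beyond 0.004
- console: low grey console fixed to the bench, 105 x 230 mm, 28 mm high, origin at the centre of its underside; z up, y along the row of keys, +x towards its dark display. Four round keys 52 mm apart, in a row near its front edge, from +y to -y: white, green, yellow, red; their tops stand proud of the case. A tall fixed mounting press (over 0.3 m high) stands close behind the console, so come to the keys from the robot's side or from well above, not across from the trays
- blue_tray: blue open tray fixed to the bench, 110 (x) x 240 (y) x 20 mm high, walls and floor 5 mm thick; origin at the centre of its underside, y along its length. Holds three canisters in a row along y (about 75 mm apart); inner floor 5 mm above the bench
- red_tray: red open tray fixed to the bench, 110 (x) x 240 (y) x 20 mm high, walls and floor 5 mm thick; origin at the centre of its underside, y along its length. Holds three canisters in a row along y (about 75 mm apart); inner floor 5 mm above the bench
- can1_mid (a point): centre (half-way up) of a round resin canister, white with a green band and a black lid (fixed), 55 mm diameter, 66 mm high, z up along its axis. All canisters look alike; empty about 100 g, full about 800 g. 4 or 5 of them are present
- can2_mid (a point): centre (half-way up) of a round resin canister, white with a green band and a black lid (fixed), 55 mm diameter, 66 mm high, z up along its axis. All canisters look alike; empty about 100 g, full about 800 g. 4 or 5 of them are present
- can3_mid (a point): centre (half-way up) of a round resin canister, white with a green band and a black lid (fixed), 55 mm diameter, 66 mm high, z up along its axis. All canisters look alike; empty about 100 g, full about 800 g. 4 or 5 of them are present
- can4_mid (a point): centre (half-way up) of a round resin canister, white with a green band and a black lid (fixed), 55 mm diameter, 66 mm high, z up along its axis. All canisters look alike; empty about 100 g, full about 800 g. 4 or 5 of them are present
- can5_mid (a point): centre (half-way up) of a round resin canister, white with a green band and a black lid (fixed), 55 mm diameter, 66 mm high, z up along its axis. All canisters look alike; empty about 100 g, full about 800 g. 4 or 5 of them are present
- jar_mid (a point): bystander: small jar with a green lid, 47 mm diameter, 36 mm high, loose; point half-way up
- tape_mid (a point): bystander: roll of masking tape, 67 mm diameter, 18 mm high, loose; point at its centre
- puck_mid (a point): bystander: red-brown mounted specimen puck, 30 mm diameter, 20 mm high, loose; point at its centre
- steel_mid (a point): bystander: steel bar, 18 x 100 x 18 mm, lying, loose; point at its centre

How it is judged:
By the outcome, as a careful person would: the job done as asked, in the order asked, and still so for the second after the job is handed in, with the robot touching nothing.
Of can1, can2, can3, can4, can5 only 4 to 5 are there at a start; the rules pass over those that are not, and their reading is None.
At some moment in a run one of can1, can2, can3, can4, can5 may be knocked a few centimetres aside while the robot is not near it.
Once in a run the grip may slacken for a moment while it holds something.
It also fails if it takes over 208 s, if anything falls off the work surface, if the arm or the gripper's body presses on something with over 40 N, if the wrist force passes 120 N, or if a joint passes its speed limit or range.

## Working session

There is one attempt and no reset: what is moved stays moved. The work goes in short steps, Python scripts to look and compute and a tool call to move; the robot and the scene stay as the last step left them, time stands still between calls to the robot, and variables do not carry over. Pictures are saved under pics/ and viewed, at most 14 in all, crops included, and the job is handed in when it is done.

Besides the shell and the picture viewer there is one more tool, called as name([rows], argument=value, ...), one row to a line, values as JSON. move_arm: Moves the arm, as the interface text tells. Its arguments: {"type":"object","properties":{"deltas":{"type":"array","items":{"type":"array"}},"grip_force":{"type":"number"}},"required":["deltas"]}

```bash
ls; mkdir -p pics; cat > h.py <<'E'
import numpy as np, cv2
from bench import ctrl
def world(c,u,v,d):
    K=c["K"];x=(u-K[0,2])/K[0,0]*d;y=(v-K[1,2])/K[1,1]*d
    return (c["T"]@np.stack([x,-y,-d,np.ones_like(d)]))[:3].T
def cloud(c,m):
    v,u=np.nonzero(m&(c["depth"]>0));return world(c,u,v,c["depth"][v,u].astype(float))
def save(c,n):
    cv2.imwrite("pics/"+n,c["img"][:,:,::-1])
def cyl(t,cam,c,minp=0.3):
    out=[]
    for s in ctrl.silhouettes(t,cam):
        P=cloud(c,s["region"])
        if len(P)<5 : continue
        zt=np.percentile(P[:,2],95);Q=P[P[:,2]>zt-0.006]
        (x,y),r=cv2.minEnclosingCircle((Q[:,:2]*1000).astype(np.float32))
        out.append((round(s["p"],2),np.round(np.median(Q[:,:2],0),3).tolist(),[round(x/1000,3),round(y/1000,3),round(r/1000,3)],round(zt,3),len(Q)))
    return out
E
python3 - <<'E'
from h import *
for n in("scene","top"):
    c=ctrl.camera(n);save(c,n+"0.png");print(n,c["K"][0],c["T"].round(3).tolist())
    for t in["can1_mid","key_white_top","key_green_top","key_yellow_top","key_red_top","console","blue_tray","red_tray","jar_mid","tape_mid","puck_mid","steel_mid"]:
        print(t)
        for o in cyl(t,n,c):print("   ",*o)
o=ctrl.observe();print(o)
E
```

```text
pics
scene [410.35185719   0.         253.23381263] [[-0.488, 0.488, -0.724, -0.303], [-0.873, -0.259, 0.414, 0.506], [0.014, 0.833, 0.552, 0.758], [0.0, 0.0, 0.0, 1.0]]
can1_mid
    0.9 [0.417, 0.373] [0.42, 0.373, 0.027] 0.065 313
key_white_top
key_green_top
key_yellow_top
key_red_top
console
    0.83 [0.449, -0.215] [0.452, -0.219, 0.02] 0.042 43
    0.2 [0.418, 0.069] [0.418, 0.07, 0.029] 0.066 228
blue_tray
    0.66 [0.739, 0.275] [0.741, 0.274, 0.05] 0.019 138
    0.61 [0.543, 0.312] [0.555, 0.301, 0.13] 0.019 546
red_tray
    0.7 [0.544, 0.027] [0.562, 0.023, 0.13] 0.019 425
jar_mid
    0.71 [0.48, -0.13] [0.482, -0.132, 0.023] 0.037 112
tape_mid
    0.55 [0.711, 0.041] [0.715, 0.042, 0.037] 0.019 98
    0.49 [0.534, 0.315] [0.534, 0.3, 0.141] 0.019 568
puck_mid
    0.63 [0.703, 0.152] [0.704, 0.15, 0.018] 0.02 54
steel_mid
    0.49 [0.74, 0.275] [0.741, 0.274, 0.05] 0.019 144
top [361.50655989   0.         257.15299774] [[-0.017, 0.984, -0.176, 0.378], [-1.0, -0.015, 0.012, 0.008], [0.009, 0.176, 0.984, 1.125], [0.0, 0.0, 0.0, 1.0]]
can1_mid
    0.7 [0.421, 0.373] [0.421, 0.3
[... 896 characters left out ...]
37, 0.034] 0.02 130
{'clock': 1.3, 'qpos': array([-1.19200170e+00,  1.25801753e-01, -3.95885629e-02,  1.40538131e+00,
        1.09137045e-05,  1.57081897e+00]), 'qd': array([ 0.00141736, -0.00018512, -0.00030037,  0.00126733, -0.00054898,
        0.00057384]), 'effort': array([-1.17685413e-04, -4.35718596e+01,  3.53088927e+01,  1.47961753e-03,
       -3.64157711e-05, -3.39747494e-06]), 'tool_pos': array([ 0.19414749, -0.48777978,  0.23129885]), 'eef_rot': array([1.10998888e-05, 9.82120011e-01, 1.88255902e-01, 7.68414385e-06]), 'force': array([-0.16585657, -0.5425573 ,  0.05500461]), 'ft_torque': array([-0.0059809 , -0.01533579, -0.04979125]), 'finger_force': 0.0, 'width': 0.0855633961911152}
```

View pics/top0.png

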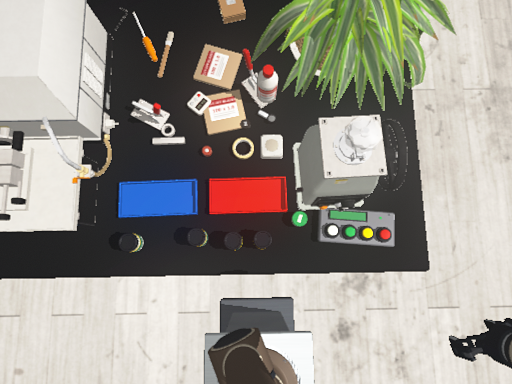

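View pics/scene0.png

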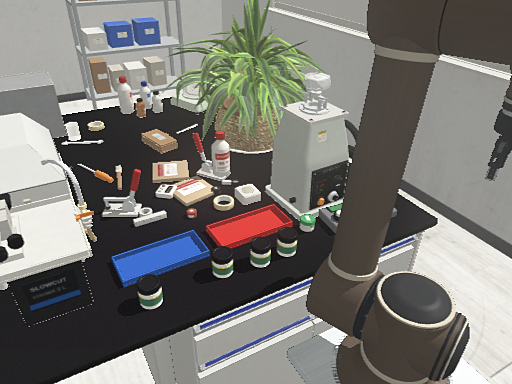

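```bash
python3 - <<'E'
from h import *
# can tops from depth: components of points with height 0.058-0.072; keys at 0.047-0.058
for n in("top","scene"):
    c=ctrl.camera(n);d=c["depth"];v,u=np.indices(d.shape)
    P=world(c,u.ravel(),v.ravel(),d.ravel().astype(float)).reshape(384,512,3);z=P[...,2]
    for lo,hi in((.059,.073),(.046,.058)):
        m=((z>lo)&(z<hi)&(d>0)).astype(np.uint8);k,L,S,C=cv2.connectedComponentsWithStats(m)
        for i in range(1,k):
            if S[i,4]>25:
                Q=P[L==i];(x,y),r=cv2.minEnclosingCircle((Q[:,:2]*1000).astype(np.float32))
                print(n,lo,C[i].round(),S[i,4],round(x),round(y),round(r),Q[:,2].max().round(3),c["img"][L==i].mean(0).round())
E
```

```text
top 0.059 [104.  54.] 99 1012 475 84 0.073 [196. 193. 186.]
top 0.059 [ 98. 120.] 141 827 498 98 0.073 [193. 190. 184.]
top 0.059 [266.  94.] 36 882 -39 27 0.073 [169. 146. 140.]
top 0.059 [382. 179.] 35 596 -378 14 0.073 [66. 65. 63.]
top 0.059 [ 87. 200.] 104 544 499 66 0.073 [40. 39. 40.]
top 0.059 [324. 206.] 28 521 -201 16 0.072 [181. 123.  64.]
top 0.059 [196. 237.] 275 433 176 27 0.07 [54. 51. 54.]
top 0.059 [233. 240.] 274 421 69 27 0.07 [58. 51. 52.]
top 0.059 [262. 239.] 269 423 -17 27 0.069 [58. 50. 52.]
top 0.059 [128. 242.] 285 421 374 28 0.072 [45. 45. 48.]
top 0.046 [105.  91.] 346 918 477 184 0.058 [102. 100.  97.]
top 0.046 [144. 108.] 74 835 347 45 0.054 [222. 221. 219.]
top 0.046 [108. 160.] 36 669 449 22 0.057 [186. 160. 116.]
top 0.046 [ 89. 203.] 89 546 502 70 0.058 [41. 40. 41.]
top 0.046 [333. 230.] 71 447 -227 14 0.054 [250. 250. 248.]
top 0.046 [350. 231.] 69 442 -279 15 0.054 [ 67. 198.  99.]
top 0.046 [368. 233.] 73 437 -330 15 0.054 [248. 240.  25.]
top 0.046 [385. 234.] 71 432 -381 14 0.054 [235.  67.  58.]
scene 0.059 [37. 13.] 118 4293 234 306 0.073 [1
[... 1589 characters left out ...]
26.] 50 1515 440 37 0.058 [121. 122. 120.]
scene 0.046 [ 72. 127.] 58 1468 378 31 0.058 [223. 222. 216.]
scene 0.046 [248. 143.] 122 1008 -214 96 0.058 [125. 112.  90.]
scene 0.046 [216. 163.] 68 911 -26 52 0.057 [187. 184. 179.]
scene 0.046 [303. 197.] 229 607 -201 120 0.058 [110. 105.  96.]
scene 0.046 [118. 198.] 89 837 340 47 0.056 [192. 193. 190.]
scene 0.046 [287. 241.] 64 416 -15 26 0.058 [54. 51. 50.]
scene 0.046 [260. 251.] 65 412 72 25 0.058 [54. 52. 51.]
scene 0.046 [222. 261.] 73 426 179 26 0.058 [49. 49. 49.]
scene 0.046 [149. 292.] 84 413 374 26 0.058 [50. 51. 50.]
scene 0.046 [ 55. 301.] 284 474 570 73 0.058 [32. 50. 80.]
scene 0.046 [375. 373.] 94 -4 57 35 0.057 [70. 64. 57.]
```

The top view shows four canisters, at pixels (128,242), (197,237), (233,240) and (262,239). The four keys are at (333,230) to (385,234), the blue tray is near (158,198) and the red tray near (248,195). The scene view confirms four canisters standing in front of the trays, with no fifth. The measured can-top and key heights match the given sizes.

I'll turn the tool so that its y lies along world +x and its x along world +y.

move_arm([
  [[0,0,0.01],-0.149,-1],
  [[0,0,0.01],-0.149,-1],
  [[0,0,0.01],-0.149,-1],
  [[0,0,0.01],-0.149,-1],
  [[0,0,0.01],-0.149,-1],
  [[0,0,0.01],-0.149,-1],
  [[0,0,0.01],-0.149,-1],
  [[0,0,0.01],-0.149,-1],
  [[0,0,0],0,-1],
], grip_force=60)

```text
clock: 2.3
tool_pos: [0.1938, -0.487, 0.15]
eef_rot: [-0.001, 0.707, 0.707, 0.0]
force: [-0.3, 0.2, -0.3]
width: -0.0002
finger_force: 0.0
```

move_arm([
  [[0.026,0.0253,0],0,-1],
  [[0.026,0.0253,0],0,-1],
  [[0.026,0.0253,0],0,-1],
  [[0.026,0.0253,0],0,-1],
  [[0.026,0.0253,0],0,-1],
  [[0.026,0.0253,0.01],0,-1],
  [[0.026,0.0253,0.01],0,-1],
  [[0.026,0.0253,0.01],0,-1],
  [[0.026,0.0253,0.02],0,-1],
  [[0.026,0.0253,0.02],0,-1],
])

```text
clock: 3.3
tool_pos: [0.4487, -0.2269, 0.0818]
eef_rot: [0.001, 0.709, 0.706, 0.0]
force: [0.3, -0.8, 0.1]
width: -0.0003
finger_force: 0.0
```

```bash
python3 - <<'E'
from h import *
c=ctrl.camera("top");print(ctrl.observe()["tool_pos"]);i=cv2.resize(c["img"][190:260,290:410],None,fx=5,fy=5);cv2.imwrite("pics/k1.png",i[:,:,::-1])
E
```

```text
[ 0.45017612 -0.22311732  0.07829339]
```

View pics/k1.png

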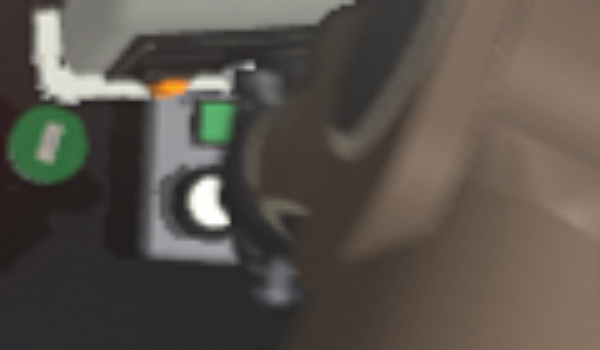

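The crop shows the closed gripper just right of the white key (210,205). That offset is what parallax from its height would give, so it is over the key. Pressing now.

move_arm([
  [[-0.003,-0.002,0.01],0,-1],
  [[0,0,0.01],0,-1],
  [[0,0,0.007],0,-1],
  [[0,0,0.003],0,-1],
  [[0,0,0.002],0,-1],
  [[0,0,0],0,-1],
  [[0,0,0],0,-1],
])

```text
clock: 4.05
tool_pos: [0.4451, -0.2312, 0.0498]
eef_rot: [0.0, 0.707, 0.707, -0.0]
force: [-1.6, -0.6, 1.3]
width: 0.0002
finger_force: 0.7
```

move_arm([
  [[0,0.001,0.002],0,-1],
  [[0,0,0.002],0,-1],
  [[0,0,0],0,-1],
])

```text
clock: 4.35
tool_pos: [0.4464, -0.2311, 0.0455]
eef_rot: [0.0, 0.707, 0.707, -0.0]
force: [-1.5, -1.3, 3.5]
width: 0.0004
finger_force: 2.0
```

```bash
python3 - <<'E'
from h import *
for i in range(6):
    c=ctrl.camera("top");o=ctrl.observe();print(o["tool_pos"].round(4),o["force"].round(2))
E
```

```text
[ 0.4464 -0.2311  0.0456] [-1.1  -0.99  4.26]
[ 0.4465 -0.2311  0.0456] [-1.29 -1.53  3.87]
[ 0.4464 -0.2311  0.0456] [-1.32 -1.72  4.23]
[ 0.4464 -0.2311  0.0456] [-0.54 -1.54  4.27]
[ 0.4465 -0.2311  0.0456] [-0.89 -1.83  4.01]
[ 0.4464 -0.2311  0.0456] [-1.89 -3.08  4.29]
```

move_arm([
  [[0,0,0.002],0,-1],
  [[0,0,0.001],0,-1],
  [[0,0,0],0,-1],
])

```text
clock: 4.95
tool_pos: [0.4465, -0.2311, 0.0438]
eef_rot: [0.001, 0.707, 0.707, 0.0]
force: [-5.4, -1.0, 15.8]
width: 0.0001
finger_force: 8.0
```

move_arm([
  [[0,0,-0.01],0,-1],
  [[0,0,-0.02],0,-1],
  [[-0.024,-0.003,0],0,-1],
  [[-0.025,-0.002,0],0,-1],
  [[0,0,0],0,-1],
  [[0,0,0.014],0,-1],
  [[0,0,0.008],0,-1],
  [[0,0,0.005],0,-1],
  [[0,0,0.003],0,-1],
  [[0,0,0],0,-1],
])

```text
clock: 5.95
tool_pos: [0.4407, -0.2789, 0.0439]
eef_rot: [-0.0, 0.707, 0.707, 0.0]
force: [-5.9, 3.0, 15.4]
width: -0.0007
finger_force: 7.6
```

move_arm([
  [[0,0,-0.02],0,-1],
  [[0,0,-0.04],0,-1],
  [[0,0,-0.04],0,0.7],
  [[0.037,-0.002,0],0,0.7],
  [[0.0375,-0.003,0],0,0.7],
  [[0.0375,-0.003,0],0,0.7],
  [[0.0375,-0.003,0],0,0.7],
  [[0.0375,-0.003,0],0,0.7],
  [[0.0375,-0.003,0],0,0.7],
  [[0.0375,-0.002,0],0,0.7],
])

```text
clock: 6.95
tool_pos: [0.4214, -0.0159, 0.1422]
eef_rot: [-0.0, 0.707, 0.707, 0.0]
force: [0.1, -0.0, -0.2]
width: 0.073
finger_force: 0.0
```

```bash
cat >> h.py <<'E'
def cans():
    for n in("top","scene"):
        c=ctrl.camera(n);d=c["depth"];v,u=np.indices(d.shape)
        P=world(c,u.ravel(),v.ravel(),d.ravel().astype(float)).reshape(384,512,3);z=P[...,2]
        m=((z>.057)&(z<.08)&(d>0)&(P[...,0]>.3)&(P[...,0]<.68)&(P[...,1]>-.1)&(P[...,1]<.45)).astype(np.uint8);k,L,S,C=cv2.connectedComponentsWithStats(m)
        for i in range(1,k):
            if S[i,4]>60:
                Q=P[L==i];(x,y),r=cv2.minEnclosingCircle((Q[:,:2]*1000).astype(np.float32))
                print(n,S[i,4],"xy",round(x),round(y),"r",round(r),"z",np.percentile(Q[:,2],90).round(3),c["img"][L==i].mean(0).round())
def state(k=6):
    F=[]
    for i in range(k): ctrl.camera("top");o=ctrl.observe();F.append(o["force"])
    print("pos",o["tool_pos"].round(4),"F",np.mean(F,0).round(2),"sd",np.std(F,0).round(2),"w",o["width"].round(4),"q6",o["qpos"][5].round(2),"t",o["clock"])
E
python3 - <<'E'
from h import *
cans();state()
E
```

```text
top 281 xy 433 176 r 27 z 0.067 [41. 38. 41.]
top 292 xy 421 373 r 27 z 0.067 [33. 33. 35.]
top 122 xy 421 72 r 26 z 0.067 [53. 48. 50.]
scene 228 xy 421 -18 r 28 z 0.066 [45. 42. 42.]
scene 243 xy 418 68 r 28 z 0.065 [43. 40. 41.]
scene 266 xy 430 175 r 28 z 0.066 [29. 27. 29.]
scene 350 xy 420 373 r 28 z 0.065 [25. 25. 26.]Traceback (most recent call last):
  File "<stdin>", line 2, in <module>
  File "h.py", line 31, in state
    print("pos",o["tool_pos"].round(4),"F",np.mean(F,0).round(2),"sd",np.std(F,0).round(2),"w",o["width"].round(4),"q6",o["qpos"][5].round(2),"t",o["clock"])
                                                                                               ^^^^^^^^^^^^^^^^
AttributeError: 'float' object has no attribute 'round'
```

move_arm([
  [[-0.001,0.001,0.03],0,0.7],
  [[0,0,0.04],0,0.7],
  [[0,0,0.03],0,0.7],
  [[0,0,0.012],0,0.7],
  [[0,0,0],0,-1],
  [[0,0,0],0,-1],
  [[0,0,0],0,-1],
  [[0,0,0],0,-1],
], grip_force=70)

```text
clock: 8.15
tool_pos: [0.4234, -0.0188, 0.0309]
eef_rot: [0.0, 0.707, 0.707, 0.0]
force: [0.6, 0.5, -6.8]
width: 0.0533
finger_force: 74.5
```

move_arm([
  [[0,0,-0.02],0,-1],
  [[0,0,-0.03],0,-1],
  [[0,0,-0.03],0,-1],
  [[0,0,0],0,-1],
  [[0,0,0],0,-1],
  [[0,0,0],0,-1],
])

```text
clock: 8.75
tool_pos: [0.4221, -0.0187, 0.1088]
eef_rot: [-0.001, 0.707, 0.707, -0.001]
force: [-0.9, -0.3, -7.3]
width: 0.0533
finger_force: 76.9
```

```bash
sed -i 's/o\["width"\].round(4)/round(float(o["width"]),4)/' h.py; python3 - <<'E'
from h import *
state()
E
```

```text
pos [ 0.4227 -0.0188  0.1096] F [-0.3  -0.41 -6.5 ] sd [0.74 0.38 0.69] w 0.0534 q6 1.53 t 9.05
```

move_arm([
  [[0,0,-0.03],0,-1],
  [[0,0.015,-0.03],0,-1],
  [[0.025,0.02,0],0,-1],
  [[0.035,0.02,0],0,-1],
  [[0.035,0.02,0],0,-1],
  [[0.035,0.02,0],0,-1],
  [[0.035,0.02,0],0,-1],
  [[0.035,0.01,0],0,-1],
  [[0.03,0.008,0],0,-1],
  [[0.016,0,0],0,-1],
])

```text
clock: 10.05
tool_pos: [0.5568, 0.2297, 0.1691]
eef_rot: [-0.0, 0.707, 0.708, -0.0]
force: [0.1, -0.6, -6.6]
width: 0.0538
finger_force: 77.4
```

```bash
python3 - <<'E'
from h import *
state(3)
for cam in("top","scene"):
  c=ctrl.camera(cam);h=cv2.cvtColor(c["img"],cv2.COLOR_RGB2HSV)
  for n,m in(("blue",(abs(h[...,0].astype(int)-112)<12)),("red",(h[...,0]<6)|(h[...,0]>174))):
    P=cloud(c,m&(h[...,1]>140)&(h[...,2]>60));P=P[(P[:,0]>.45)&(P[:,0]<.68)&(P[:,1]>-.13)&(P[:,1]<.45)&(P[:,2]<.04)]
    print(cam,n,len(P),cv2.minAreaRect((P[:,:2]*1000).astype(np.float32)),np.percentile(P[:,:2],[1,99],0).round(3).tolist())
E
```

```text
pos [0.5557 0.2278 0.1695] F [ 0.22  0.58 -6.9 ] sd [0.74 1.32 0.31] w 0.0531 q6 1.96 t 10.2
top blue 758 ((562.0678100585938, 227.11370849609375), (115.98295593261719, 89.28124237060547), 1.3367633819580078) [[0.505, 0.183], [0.619, 0.265]]
top red 2852 ((565.4911499023438, 25.156707763671875), (117.60466766357422, 245.8179931640625), 0.9778942465782166) [[0.507, -0.093], [0.623, 0.147]]
scene blue 2836 ((569.1427001953125, 297.4916076660156), (141.8580322265625, 250.229736328125), 1.0777839422225952) [[0.499, 0.184], [0.614, 0.421]]
scene red 2146 ((574.9119873046875, 16.069534301757812), (142.44606018066406, 259.3581237792969), 0.9285537600517273) [[0.505, -0.095], [0.619, 0.143]]
```

move_arm([
  [[0,0.004,0.03],0,-1],
  [[0,0,0.04],0,-1],
  [[0,0,0.03],0,-1],
  [[0,0,0.02],0,-1],
  [[0,0,0.008],0,-1],
  [[0,0,0.004],0,-1],
  [[0,0,0.001],0,-1],
  [[0,0,0],0,-1],
])

```text
clock: 11.1
tool_pos: [0.561, 0.2273, 0.0386]
eef_rot: [0.0, 0.707, 0.707, 0.001]
force: [-0.1, -0.3, -6.5]
width: 0.0533
finger_force: 77.4
```

```bash
python3 - <<'E'
from h import *
state(3)
E
```

```text
pos [0.5608 0.2275 0.0385] F [ 0.05  0.12 -6.31] sd [0.64 0.22 0.1 ] w 0.0536 q6 1.96 t 11.25
```

move_arm([
  [[0,0,0.002],0,-1],
  [[0,0,0.001],0,-1],
  [[0,0,0],0,-1],
  [[0,0,0],0,0.5],
  [[0,0,0],0,0.5],
  [[0,0,0],0,0.5],
  [[0,0,-0.01],0,0.7],
  [[0,0,-0.03],0,0.7],
  [[0,0,-0.04],0,0.7],
  [[0,0,-0.04],0,0.7],
])

```text
clock: 12.25
tool_pos: [0.5598, 0.2271, 0.156]
eef_rot: [-0.0, 0.707, 0.707, -0.0]
force: [0.6, -0.1, -0.0]
width: 0.0724
finger_force: 0.0
```

```bash
python3 - <<'E'
from h import *
cans();state(2)
E
```

```text
top 242 xy 560 229 r 27 z 0.071 [57. 52. 54.]
top 280 xy 433 177 r 27 z 0.067 [55. 51. 51.]
top 279 xy 421 69 r 27 z 0.067 [58. 51. 52.]
scene 257 xy 558 229 r 28 z 0.07 [40. 39. 41.]
scene 244 xy 420 68 r 29 z 0.066 [44. 41. 42.]
scene 269 xy 432 175 r 28 z 0.065 [40. 39. 41.]
scene 349 xy 420 373 r 28 z 0.065 [38. 38. 40.]
pos [0.561  0.2276 0.1562] F [ 0.09  0.09 -0.97] sd [0.29 0.07 0.51] w 0.0728 q6 1.96 t 12.45
```

Can 1 stands in the blue tray at the right height. The next can is at (432,176): x −0.128, y −0.052 from here.

move_arm([
  [[-0.013,-0.032,0],0,0.7],
  [[-0.013,-0.032,0],0,0.7],
  [[-0.013,-0.032,0],0,0.7],
  [[-0.013,-0.032,0],0,0.7],
  [[0,0,0],0,0.7],
  [[0,0,0.03],0,0.7],
  [[0,0,0.03],0,0.7],
])

```text
clock: 13.15
tool_pos: [0.4328, 0.1755, 0.0936]
eef_rot: [0.0, 0.707, 0.707, 0.001]
force: [0.4, 0.2, -1.2]
width: 0.0725
finger_force: 0.0
```

```bash
python3 - <<'E'
from h import *
cans();state(4)
E
```

```text
top 177 xy 563 226 r 27 z 0.072 [55. 51. 54.]
top 66 xy 431 168 r 25 z 0.067 [67. 60. 54.]
top 278 xy 421 69 r 27 z 0.067 [58. 51. 51.]
scene 258 xy 559 228 r 28 z 0.07 [40. 40. 42.]
scene 245 xy 420 69 r 28 z 0.066 [43. 40. 42.]
scene 231 xy 432 175 r 28 z 0.066 [40. 40. 41.]
scene 350 xy 420 372 r 28 z 0.065 [31. 31. 33.]
pos [0.433  0.1756 0.0954] F [ 0.1  -0.18  0.62] sd [0.4  0.29 0.27] w 0.0727 q6 1.96 t 13.45
```

move_arm([
  [[0,0,0.03],0,0.7],
  [[0,0,0.025],0,0.7],
  [[0,0,0.01],0,0.7],
  [[0,0,0],0,-1],
  [[0,0,0],0,-1],
  [[0,0,0],0,-1],
  [[0,0,0],0,-1],
])

```text
clock: 14.15
tool_pos: [0.4328, 0.1755, 0.0303]
eef_rot: [0.0, 0.707, 0.707, 0.001]
force: [-0.6, -1.1, 1.3]
width: 0.0535
finger_force: 74.2
```

move_arm([
  [[0,0,-0.02],0,-1],
  [[0,0,-0.03],0,-1],
  [[0,0,-0.03],0,-1],
  [[0,0,-0.03],0,-1],
  [[0,0,-0.03],0,-1],
  [[0,0,0],0,-1],
  [[0,0,0],0,-1],
  [[0,0,0],0,-1],
])

```text
clock: 14.95
tool_pos: [0.4312, 0.1748, 0.1675]
eef_rot: [-0.001, 0.707, 0.707, -0.001]
force: [-0.7, -0.0, -5.4]
width: 0.0534
finger_force: 74.6
```

```bash
python3 - <<'E'
from h import *
state(10)
E
```

```text
pos [0.4321 0.1752 0.1692] F [-0.19 -0.21 -5.09] sd [0.41 0.58 0.55] w 0.0536 q6 1.96 t 15.45
```

move_arm([
  [[0.025,0.025,0],0,-1],
  [[0.03,0.03,0],0,-1],
  [[0.03,0.03,0],0,-1],
  [[0.03,0.03,0],0,-1],
  [[0.012,0.013,0.02],0,-1],
  [[0,0,0.04],0,-1],
  [[0,0,0.04],0,-1],
  [[0,0,0.02],0,-1],
  [[0,0,0.008],0,-1],
  [[0,0,0],0,-1],
])

```text
clock: 16.45
tool_pos: [0.5596, 0.3019, 0.0402]
eef_rot: [-0.0, 0.707, 0.707, -0.001]
force: [0.5, -0.6, -5.7]
width: 0.0536
finger_force: 76.3
```

```bash
python3 - <<'E'
from h import *
state(10)
E
```

```text
pos [0.5604 0.3023 0.0419] F [-0.18  0.03 -5.15] sd [0.63 0.41 0.56] w 0.0536 q6 2.07 t 16.95
```

move_arm([
  [[0,0,0.004],0,-1],
  [[0,0,0.002],0,-1],
  [[0,0,0],0,-1],
  [[0,0,0],0,0.5],
  [[0,0,0],0,0.5],
  [[0,0,0],0,0.5],
  [[0,0,-0.01],0,0.7],
  [[0,0,-0.03],0,0.7],
  [[0,0,-0.04],0,0.7],
  [[0,0,-0.04],0,0.7],
])

```text
clock: 17.95
tool_pos: [0.5599, 0.3021, 0.1572]
eef_rot: [-0.0, 0.707, 0.707, -0.0]
force: [0.6, 0.1, 0.2]
width: 0.0724
finger_force: 0.0
```

```bash
python3 - <<'E'
from h import *
cans();state(2)
E
```

```text
top 279 xy 560 229 r 28 z 0.072 [52. 49. 54.]
top 280 xy 559 304 r 28 z 0.072 [48. 47. 53.]
top 277 xy 421 70 r 28 z 0.067 [58. 51. 52.]
scene 256 xy 557 229 r 29 z 0.071 [41. 40. 42.]
scene 276 xy 556 303 r 28 z 0.071 [38. 38. 40.]
scene 246 xy 419 70 r 27 z 0.066 [44. 41. 42.]
scene 350 xy 419 372 r 28 z 0.065 [38. 38. 40.]
pos [0.561  0.3027 0.1574] F [ 0.07  0.01 -0.25] sd [0.57 0.51 0.17] w 0.0724 q6 2.07 t 18.15
```

Next is the can at (421,373): x −0.140, y +0.070.

move_arm([
  [[0.014,-0.03,0],0,0.7],
  [[0.014,-0.03,0],0,0.7],
  [[0.014,-0.03,0],0,0.7],
  [[0.014,-0.03,0],0,0.7],
  [[0.014,-0.02,0],0,0.7],
  [[0,0,0.03],0,0.7],
  [[0,0,0.03],0,0.7],
  [[0,0,0],0,0.7],
])

```text
clock: 18.95
tool_pos: [0.4171, 0.37, 0.0903]
eef_rot: [-0.0, 0.707, 0.707, -0.005]
force: [-0.5, -0.3, -0.3]
width: 0.0725
finger_force: 0.0
```

```bash
python3 - <<'E'
from h import *
cans();state(2)
E
```

```text
top 277 xy 560 229 r 28 z 0.072 [50. 47. 54.]
top 283 xy 560 303 r 28 z 0.072 [47. 47. 55.]
top 276 xy 421 69 r 27 z 0.067 [58. 51. 52.]
top 255 xy 421 373 r 27 z 0.067 [46. 45. 47.]
scene 255 xy 559 229 r 29 z 0.07 [41. 40. 42.]
scene 208 xy 559 302 r 29 z 0.07 [38. 38. 40.]
scene 242 xy 418 70 r 28 z 0.066 [44. 41. 42.]
scene 261 xy 419 373 r 27 z 0.065 [39. 39. 40.]
pos [0.4208 0.3725 0.0964] F [-0.05 -0.22  0.48] sd [0.26 0.08 0.16] w 0.0725 q6 2.3 t 19.15
```

move_arm([
  [[0,0,0.03],0,0.7],
  [[0,0,0.025],0,0.7],
  [[0,0,0.011],0,0.7],
  [[0,0,0],0,-1],
  [[0,0,0],0,-1],
  [[0,0,0],0,-1],
  [[0,0,0],0,-1],
])

```text
clock: 19.85
tool_pos: [0.4207, 0.3727, 0.0304]
eef_rot: [0.0, 0.707, 0.707, 0.001]
force: [0.8, 0.3, -1.5]
width: 0.0536
finger_force: 73.4
```

move_arm([
  [[0,0,-0.02],0,-1],
  [[0,0,-0.03],0,-1],
  [[0,0,-0.03],0,-1],
  [[0,0,-0.03],0,-1],
  [[0,0,-0.03],0,-1],
  [[0,0,0],0,-1],
  [[0,0,0],0,-1],
  [[0,0,0],0,-1],
])

```text
clock: 20.65
tool_pos: [0.4197, 0.3718, 0.1682]
eef_rot: [-0.0, 0.707, 0.707, -0.001]
force: [0.3, 0.3, -1.5]
width: 0.0537
finger_force: 73.8
```

```bash
python3 - <<'E'
from h import *
state(10)
E
```

```text
pos [0.4201 0.3722 0.1691] F [-0.04 -0.13 -1.07] sd [0.31 0.48 0.29] w 0.0541 q6 2.3 t 21.15
```

move_arm([
  [[-0.03,0,0],0,-1],
  [[-0.032,0,0],0,-1],
  [[-0.032,0.01,0],0,-1],
  [[-0.032,0.01,0],0,-1],
  [[-0.032,0.02,0],0,-1],
  [[-0.032,0.025,0],0,-1],
  [[-0.032,0.025,0],0,-1],
  [[-0.03,0.025,0],0,-1],
  [[-0.02,0.025,0],0,-1],
  [[0,0,0],0,-1],
])

```text
clock: 22.15
tool_pos: [0.5626, 0.0977, 0.1688]
eef_rot: [0.001, 0.709, 0.706, 0.0]
force: [-0.1, 0.9, -2.0]
width: 0.0534
finger_force: 74.0
```

move_arm([
  [[0,0,0.03],0,-1],
  [[0,0,0.04],0,-1],
  [[0,0,0.04],0,-1],
  [[0,0,0.01],0,-1],
  [[0,0,0.008],0,-1],
  [[0,0,0],0,-1],
])

```text
clock: 22.75
tool_pos: [0.5603, 0.1006, 0.0418]
eef_rot: [0.0, 0.707, 0.707, 0.0]
force: [-0.5, -0.0, -1.8]
width: 0.0538
finger_force: 74.0
```

```bash
python3 - <<'E'
from h import *
state(5);cans()
E
```

```text
pos [0.5612 0.1004 0.043 ] F [-0.05  0.31 -1.33] sd [0.28 0.12 0.67] w 0.0531 q6 1.75 t 23.0
top 284 xy 560 304 r 28 z 0.072 [35. 35. 41.]
top 113 xy 558 234 r 26 z 0.072 [40. 37. 41.]
scene 204 xy 556 105 r 39 z 0.078 [58. 53. 52.]
scene 252 xy 559 228 r 29 z 0.071 [32. 31. 33.]
scene 276 xy 557 303 r 28 z 0.07 [28. 28. 30.]
scene 243 xy 421 69 r 29 z 0.066 [43. 40. 42.]
```

move_arm([
  [[0,0,0.005],0,-1],
  [[0,0,0.0025],0,-1],
  [[0,0,0],0,-1],
  [[0,0,0],0,0.5],
  [[0,0,0],0,0.5],
  [[0,0,0],0,0.5],
  [[0,0,-0.01],0,0.7],
  [[0,0,-0.03],0,0.7],
  [[0,0,-0.04],0,0.7],
  [[0,0,-0.04],0,0.7],
])

```text
clock: 24.1
tool_pos: [0.5597, 0.1002, 0.1554]
eef_rot: [-0.0, 0.707, 0.707, -0.0]
force: [0.6, 0.2, -0.6]
width: 0.0725
finger_force: 0.0
```

move_arm([
  [[0,-0.03,0],0,0.7],
  [[-0.01,-0.03,0],0,0.7],
  [[-0.01,-0.03,0],0,0.7],
  [[-0.01,-0.03,0],0,0.7],
  [[0,-0.02,0],0,0.7],
  [[0,0,0.03],0,0.7],
  [[0,0,0.03],0,0.7],
  [[0,0,0],0,0.7],
])

```text
clock: 24.9
tool_pos: [0.4177, 0.0698, 0.0915]
eef_rot: [-0.001, 0.707, 0.707, -0.002]
force: [0.3, -0.4, -0.1]
width: 0.0727
finger_force: 0.0
```

```bash
python3 - <<'E'
from h import *
cans();state(4)
E
```

```text
top 278 xy 561 229 r 28 z 0.072 [49. 48. 54.]
top 234 xy 560 103 r 27 z 0.072 [59. 47. 48.]
top 280 xy 559 303 r 27 z 0.072 [46. 47. 54.]
scene 230 xy 558 101 r 29 z 0.071 [48. 43. 43.]
scene 258 xy 559 228 r 28 z 0.07 [41. 40. 42.]
scene 271 xy 557 303 r 28 z 0.07 [38. 38. 40.]
scene 228 xy 419 69 r 28 z 0.066 [42. 40. 42.]
pos [0.4213 0.0704 0.0953] F [0.59 0.28 0.59] sd [0.4  0.55 0.71] w 0.0725 q6 1.74 t 25.2
```

move_arm([
  [[0,0,0.03],0,0.7],
  [[0,0,0.025],0,0.7],
  [[0,0,0.01],0,0.7],
  [[0,0,0],0,-1],
  [[0,0,0],0,-1],
  [[0,0,0],0,-1],
  [[0,0,0],0,-1],
])

```text
clock: 25.9
tool_pos: [0.4206, 0.0703, 0.0296]
eef_rot: [0.0, 0.707, 0.707, 0.0]
force: [0.6, -0.4, 0.2]
width: 0.0535
finger_force: 74.1
```

move_arm([
  [[0,0,-0.02],0,-1],
  [[0,0,-0.03],0,-1],
  [[0,0,-0.03],0,-1],
  [[0,0,-0.03],0,-1],
  [[0,0,-0.03],0,-1],
  [[0,0,0],0,-1],
  [[0,0,0],0,-1],
  [[0,0,0],0,-1],
])

```text
clock: 26.7
tool_pos: [0.4192, 0.0701, 0.1671]
eef_rot: [-0.001, 0.707, 0.707, -0.001]
force: [-0.3, -0.5, -5.6]
width: 0.0535
finger_force: 75.7
```

```bash
python3 - <<'E'
from h import *
state(10)
E
```

```text
pos [0.4201 0.0702 0.1687] F [ 0.13  0.25 -5.44] sd [0.37 0.66 0.66] w 0.0532 q6 1.74 t 27.2
```

move_arm([
  [[0.03,0,0],0,-1],
  [[0.035,0,0],0,-1],
  [[0.035,0.01,0],0,-1],
  [[0.035,0.01,0],0,-1],
  [[0.035,0.02,0],0,-1],
  [[0.035,0.025,0],0,-1],
  [[0.035,0.025,0],0,-1],
  [[0.035,0.025,0],0,-1],
  [[0.03,0.025,0],0,-1],
  [[0.002,0,0],0,-1],
])

```text
clock: 28.2
tool_pos: [0.5624, 0.3807, 0.1658]
eef_rot: [-0.0, 0.706, 0.708, -0.0]
force: [0.6, 0.1, -5.6]
width: 0.0538
finger_force: 76.2
```

move_arm([
  [[0,0,0.03],0,-1],
  [[0,0,0.04],0,-1],
  [[0,0,0.04],0,-1],
  [[0,0,0.01],0,-1],
  [[0,0,0.007],0,-1],
  [[0,0,0],0,-1],
  [[0,0,0],0,-1],
])

```text
clock: 28.9
tool_pos: [0.5613, 0.378, 0.0442]
eef_rot: [0.0, 0.707, 0.707, 0.002]
force: [1.2, -0.5, -5.3]
width: 0.0536
finger_force: 76.0
```

```bash
python3 - <<'E'
from h import *
state(4);cans()
E
```

```text
pos [0.5609 0.3778 0.0435] F [ 0.28 -0.18 -5.05] sd [0.43 0.21 0.36] w 0.0537 q6 2.16 t 29.1
top 161 xy 561 371 r 41 z 0.079 [73. 73. 76.]
top 278 xy 560 229 r 27 z 0.072 [49. 48. 54.]
top 267 xy 560 102 r 27 z 0.072 [62. 47. 49.]
top 283 xy 560 303 r 28 z 0.072 [47. 48. 54.]
scene 226 xy 558 102 r 29 z 0.071 [50. 45. 45.]
scene 252 xy 558 229 r 28 z 0.071 [41. 40. 42.]
scene 274 xy 558 303 r 28 z 0.07 [38. 38. 40.]
scene 182 xy 554 380 r 37 z 0.078 [54. 55. 56.]
```

move_arm([
  [[0,0,0.005],0,-1],
  [[0,0,0.003],0,-1],
  [[0,0,0],0,-1],
  [[0,0,0],0,0.5],
  [[0,0,0],0,0.5],
  [[0,0,0],0,0.5],
  [[0,0,-0.01],0,0.7],
  [[0,0,-0.03],0,0.7],
  [[0,0,-0.04],0,0.7],
  [[0,0,-0.04],0,0.7],
])

```text
clock: 30.2
tool_pos: [0.5599, 0.377, 0.1555]
eef_rot: [-0.0, 0.707, 0.707, -0.0]
force: [0.9, -0.1, 0.2]
width: 0.0725
finger_force: 0.0
```

move_arm([
  [[-0.02,-0.04,0],0,-1],
  [[-0.04,-0.04,0],0,-1],
  [[-0.04,-0.03,0],0,-1],
  [[-0.04,-0.01,0],0,-1],
  [[-0.04,0,0],0,-1],
  [[-0.04,0,0],0,-1],
  [[-0.04,0,0],0,-1],
  [[-0.04,0,0],0,-1],
  [[-0.04,0,0],0,-1],
  [[-0.04,0,0],0,-1],
])

```text
clock: 31.2
tool_pos: [0.4448, 0.0004, 0.155]
eef_rot: [0.001, 0.707, 0.707, 0.001]
force: [0.7, 0.6, 0.4]
width: 0.0002
finger_force: 0.0
```

```bash
python3 - <<'E'
from h import *
cans();state(2);c=ctrl.camera("top");save(c,"top2.png")
E
```

```text
top 277 xy 560 229 r 28 z 0.072 [48. 48. 53.]
top 114 xy 560 105 r 26 z 0.072 [58. 52. 53.]
top 285 xy 559 375 r 27 z 0.072 [43. 43. 47.]
top 285 xy 559 303 r 28 z 0.071 [47. 47. 52.]
scene 227 xy 557 102 r 28 z 0.071 [50. 44. 44.]
scene 259 xy 558 228 r 28 z 0.07 [41. 40. 42.]
scene 275 xy 558 303 r 29 z 0.07 [36. 36. 38.]
scene 300 xy 557 375 r 28 z 0.07 [34. 34. 36.]
pos [0.445  0.0012 0.1546] F [1.32 0.19 0.63] sd [0.65 0.37 0.02] w -0.0 q6 1.58 t 31.4
```

View pics/top2.png

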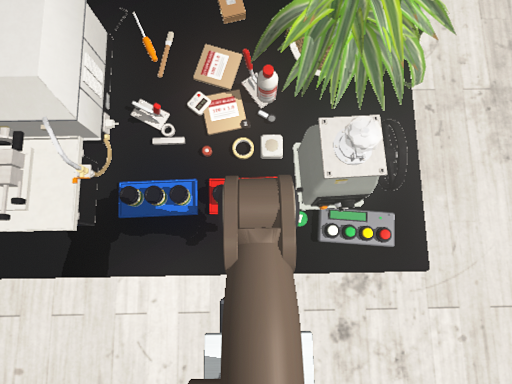

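The picture shows three canisters in the blue tray at (130–180,195), and the console keys are clear. The arm covers the canister in the red tray, but the scene camera measures it at (558,102) and upright. On to the yellow key.

move_arm([
  [[-0.035,-0.001,0],0,-1],
  [[-0.037,-0.001,0],0,-1],
  [[-0.037,-0.001,0],0,-1],
  [[-0.037,-0.001,0],0,-1],
  [[-0.037,-0.001,0],0,-1],
  [[-0.037,-0.001,0.01],0,-1],
  [[-0.037,-0.001,0.02],0,-1],
  [[-0.037,-0.001,0.02],0,-1],
  [[-0.037,0,0.025],0,-1],
  [[0,0,0],0,-1],
])

```text
clock: 32.45
tool_pos: [0.4364, -0.3303, 0.0753]
eef_rot: [-0.002, 0.708, 0.707, -0.001]
force: [-0.0, 0.1, -0.4]
width: -0.0
finger_force: 0.0
```

```bash
python3 - <<'E'
from h import *
state(4);cans()
E
```

```text
pos [ 0.4377 -0.3279  0.0795] F [ 0.   -0.25  0.08] sd [0.21 0.47 0.02] w -0.0001 q6 0.93 t 32.65
top 276 xy 560 229 r 28 z 0.071 [48. 47. 53.]
top 270 xy 559 103 r 27 z 0.072 [57. 43. 45.]
top 285 xy 560 375 r 27 z 0.072 [47. 46. 51.]
top 280 xy 560 304 r 28 z 0.072 [46. 46. 54.]
scene 232 xy 557 101 r 29 z 0.071 [48. 42. 42.]
scene 257 xy 558 228 r 28 z 0.071 [41. 40. 42.]
scene 274 xy 557 303 r 29 z 0.07 [38. 39. 41.]
scene 295 xy 557 376 r 28 z 0.07 [37. 37. 40.]
```

Pressing from z 0.0795 down to a commanded z of about 0.043.

move_arm([
  [[-0.002,0,0.015],0,-1],
  [[0,0,0.012],0,-1],
  [[0,0,0.006],0,-1],
  [[0,0,0.004],0,-1],
  [[0,0,0],0,-1],
  [[0,0,0],0,-1],
])

```text
clock: 33.35
tool_pos: [0.4371, -0.3303, 0.0439]
eef_rot: [0.0, 0.707, 0.707, 0.001]
force: [-3.9, 5.3, 13.5]
width: 0.0002
finger_force: 7.3
```

Bottomed out. Now the red key: y −0.051, x −0.005.

move_arm([
  [[0,0,-0.01],0,-1],
  [[0,0,-0.02],0,-1],
  [[-0.025,-0.003,0],0,-1],
  [[-0.026,-0.002,0],0,-1],
  [[0,0,0],0,-1],
  [[0,0,0.014],0,-1],
  [[0,0,0.008],0,-1],
  [[0,0,0.005],0,-1],
  [[0,0,0.003],0,-1],
  [[0,0,0],0,-1],
])

```text
clock: 34.35
tool_pos: [0.4314, -0.3812, 0.0438]
eef_rot: [0.0, 0.707, 0.707, -0.0]
force: [-6.6, 4.6, 18.3]
width: -0.0001
finger_force: 9.4
```

move_arm([
  [[0,0,-0.01],0,-1],
  [[0,0,-0.03],0,-1],
  [[0,0,-0.04],0,-1],
  [[0,0,-0.04],0,-1],
  [[-0.02,-0.02,-0.02],0,-1],
  [[0,0,0],0,-1],
  [[0,0,0],0,-1],
  [[0,0,0],0,-1],
])

```text
clock: 35.15
tool_pos: [0.4116, -0.4011, 0.1802]
eef_rot: [-0.001, 0.707, 0.707, 0.0]
force: [-0.4, -0.1, -0.3]
width: -0.0003
finger_force: 0.0
```

```bash
python3 - <<'E'
from h import *
cans();state(2);save(ctrl.camera("scene"),"s3.png");c=ctrl.camera("top");save(c,"t3.png")
for t in["jar_mid","tape_mid","puck_mid","steel_mid"]:print(t,cyl(t,"top",c)[:1])
E
```

```text
top 276 xy 560 229 r 28 z 0.072 [49. 47. 54.]
top 269 xy 560 103 r 27 z 0.072 [59. 46. 47.]
top 286 xy 559 376 r 28 z 0.072 [47. 47. 52.]
top 281 xy 559 303 r 28 z 0.072 [46. 46. 53.]
scene 228 xy 558 101 r 28 z 0.071 [49. 43. 43.]
scene 252 xy 557 227 r 29 z 0.071 [41. 41. 42.]
scene 275 xy 558 302 r 28 z 0.07 [38. 38. 40.]
scene 302 xy 558 375 r 28 z 0.071 [37. 37. 40.]
pos [ 0.4118 -0.4014  0.1806] F [-0.41  0.11  0.02] sd [0.44 0.33 0.23] w -0.0 q6 0.8 t 35.35
jar_mid [(0.47, [0.482, -0.131], [0.483, -0.131, 0.023], np.float64(0.038), 160)]
tape_mid [(0.54, [0.723, 0.032], [0.715, 0.037, 0.033], np.float64(0.021), 100)]
puck_mid [(0.64, [0.483, -0.13], [0.484, -0.131, 0.023], np.float64(0.038), 169)]
steel_mid []
```

View pics/t3.png

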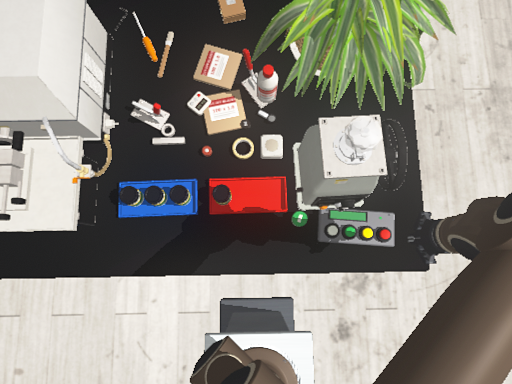

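The picture shows three canisters in the blue tray (130–180,195) and one in the red tray (221,194), with the bystanders unmoved and no can left on the bench. Handing in.

```bash
python3 -c "
from bench import ctrl
print(ctrl.hand_in())"
```

```text
the job is handed in; nothing more can be done
None
```

The job is handed in (no verdict came back): the check was opened with white then green, the three canisters over 400 g (about 520 g, 555 g and 660 g) stand in the blue tray and the light one (about 110 g) in the red, and the check was closed with yellow then red.

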